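# Slide the gauge tub along the fence to the stop

### The job

On the grey plate in the measuring room, push the wide flat round tub along the metal fence towards the steel stop block until it stands up against both the block and the fence. Keep it standing on the plate and close to the fence all the way, and leave the small tub at the other end of the fence where it is.

Things in the scene. Friction and masses are not known exactly. Their poses are not given: they have to be found in the camera images.
- dock: Fixed grey plate with a metal fence, turned somewhat on the bench. Plate 170 mm (x) by 460 mm (y), 6 mm thick. Origin: centre of its underside, on the bench top. Its y axis runs along the fence, its x axis points from the plate's middle towards the fence, away from the robot. The fence is an aluminium bar along the plate's far edge, its whole length; its face towards the robot lies at x = +66 mm, it is 12 mm thick and its top is 36 mm above the bench.
- stop: Bare steel rectangular stop block fixed on the plate, beside the fence, at one end of it (either the +y or the -y end: it changes). 80 mm along dock x, 40 mm along dock y, 40 mm high. Origin: centre of its underside, on the plate (6 mm above the bench); axes parallel to the dock's. Its face towards the middle of the fence lies 20 mm from its origin.
- tub_center (a point): Centre (half-way up) of the wide flat round tub to be pushed: cream plastic, upright, 92 mm diameter, 46 mm high, with a flat screw lid and a red disc on it, 0.28 to 0.56 kg, too wide to be grasped. It stands loose on the plate near the middle of the fence, 2 to 10 mm off it; smooth hard plastic (friction about 0.3 to 0.4), it slides with 1 to 4 N when pushed low on its side. z of the point points up.
- small_tub_center (a point): Centre (half-way up) of the small white round tub, 60 mm diameter, 40 mm high, that stands loose on the plate at the end of the fence opposite to the stop block. To be left alone.
Things that resemble listed ones, but are neither listed nor needed, are in the scene too. Of the things like the part that bears tub_center, leave any that is turquoise; of the rest the larger one is meant.

How it is judged (in metres and radians):
At the end, for the whole second after the job is handed in: The wide flat tub stands upright on the plate (within 10 degrees), within 15 mm of the stop block and within 15 mm of the fence, and the small tub is within 20 mm of where it was (y of tub_center in the frame of stop between -0.081 and 0.081 m and x of tub_center in the frame of dock between 0.005 and 0.03 m and angle between tub_center's own z axis and vertical below 0.17 rad and height (world z) of tub_center below 0.039 m and distance of small_tub_center from where it was at the start of the episode below 0.02 m); the robot touches nothing.
It fails at once if the wide tub strays more than 30 mm from the fence (x of tub_center in the frame of dock below -0.01 m).
It fails at once if the wide tub is lifted more than 15 mm off the plate (height (world z) of tub_center above 0.044 m).
It fails at once if the wide tub is tipped by more than 20 degrees (angle between tub_center's own z axis and vertical above 0.35 rad).
It fails at once if the small tub is displaced by more than 20 mm (distance of small_tub_center from where it was at the start of the episode above 0.02 m).
It also fails if it takes over 35 s, if anything falls off the work surface, if the arm or the gripper's body presses on something with over 40 N, if the wrist force passes 120 N, or if a joint passes its speed limit or range.

### The arm

A 6-joint arm with a two-finger parallel gripper is mounted at the origin on the work surface. World frame = base frame: x ahead of the robot, y to its left, z up, the work surface at z = 0. Lengths are in m, angles in degrees, forces in N, time in s.
With the tool pointing down it reaches from about 0.25 to 0.725 m from the base axis. Payload 9.7 kg.
Tool frame: the origin (TCP) lies on the centre line of the jaws, within the pads' length; the fingertips stand 19 mm ahead of it and the grasp point (between the pads) is the TCP; z points along the fingers, y is the direction in which the jaws open and shut (so a half turn about z gives the same grasp; the last joint's range is limited). The gripper opens to 85 mm and grips with 20 to 120 N. Pads are 22 mm wide; open, the fingers measure 114 mm over their backs; the gripper's body (76 mm by 85 mm) begins 54 mm behind the grasp point. The pads swing forward as they close: fully open they stand 13 mm farther back than shut.
Start: joints at [-75.229, 4.979, 10.078, 95.1, 0, 90], TCP at [0.14, -0.532, 0.25] pointing down, gripper open.
Joint ranges: [-179.16, 179.16], [-48.56, 103.87], [-65.8, 70.77], [-126.05, 130.52], [-82.76, 87.17], [-180, 180]. Speed limits (degrees/s): [127.2, 127.2, 147.25, 180, 180, 180].

### API

Orientations are given as [roll, pitch, yaw] about the fixed x, y, z axes, in that order (R = Rz(yaw) Ry(pitch) Rx(roll)).
In Python, from workcell import bot gives the robot as it stands.
- The arm moves only by the tool servo_tool, never from a script. Its argument "motion" is a list that holds one entry, the list of rows, each a list of 6 numbers: the shift along the tool's x, y, z in mm, then the turn, a rotation vector about the tool's x, y, z in rad. A call has 1 to 5 rows; each row shifts and turns the commanded pose from where the row before left it, along the tool's axes as they then stand; what a row does not reach is not made up. A row lasts 1/10 s, in which the tool goes at most 50 mm and 8.59 degrees, less where a joint would pass 70% of its speed; a pose out of reach is approached as far as the arm can. A call is refused whole if a number of a shift passes 50 or a number of a turn 0.15, either way. A call with a gripper value outside its range is refused whole. "gripper" is the finger opening in mm, from 0 to 85.4, set as the call begins (left out, the last holds). The fingers move at their own pace and stop on an object; "newtons" is the grip in N (left out, the last holds). Time passes only in rows, so rows that do not move let the fingers close. It gives the time, the measured TCP pose, the force and the opening at its end, in the units of the state.
- bot.get_obs(): the state, without advancing time (a new reading comes with each control period).
- bot.camera(name): name is "side" or "top" or "wrist"; returns a dict with "color" (384x512x3 uint8, red, green, blue), "fx", "fy", "cx", "cy" (pixels), "R" (3x3) and "t" (3): a world point X has camera coordinates R X + t. Camera axes: x right, y down, z forward; pixel columns grow to the right and rows downward; lengths in m; the calibration is good to about 2 mm. A picture is of the moment at which its call begins. There is no depth.
- bot.job_done(): hands the job in, once; it reports no verdict.
Trained networks look in a picture, given as the dict that the camera call returned (one of the last four; its "shot" number tells which), for a name from the list of things; names that differ only in an ending like _2 or _b are one class to them, and where a whole thing is asked for, a point or a joint stands for the part that bears it (a point fixed in the world has none). Each returns a list of dicts, best first, with "confidence" (0 to 1); they miss things now and then, are a little off and sometimes report something else, mostly with a low value. They report only what shows in the picture. A call takes as long as a camera call. They do not tell look-alikes from the thing itself.
- bot.look_for(picture, label): "rect" ([left, top, width, height] in pixels, round what is visible of it).
The state is a dict: "time": time; "q": joint angles; "qd": joint speeds; "joint_efforts": joint torques, N m; "ee_pos": TCP position; "tcp_rot": TCP orientation; "wrist_force": force on the tool from outside, world axes, zero at the start; "torque": the same for the moment, N m; "opening": finger opening in m.
Only numpy, scipy, OpenCV 4.12 (cv2) and the standard library are available. Lean on these libraries where they do the work, as an engineer would, in place of code of your own. Each camera call takes 0.05 s, during which the arm holds its last target.

## Working session

There is one attempt and no reset: what is moved stays moved. The work goes in short steps, Python scripts to look and compute and a tool call to move; the robot and the scene stay as the last step left them, time stands still between calls to the robot, and variables do not carry over. Pictures are saved under pics/ and viewed, and the job is handed in when it is done.

Besides the shell and the picture viewer there is one more tool, called after "Request:" by a JSON object that holds its "op" and its "data", one argument or row to a line. servo_tool: Moves the arm, as the interface text tells. Its arguments: {"type":"object","properties":{"motion":{"type":"array","items":{"type":"array","items":{"type":"array","items":{"type":"number"}}}},"gripper":{"type":"number"},"newtons":{"type":"number"}},"required":["motion"]}

```bash
mkdir -p pics; ls; python3 - <<'E'
from workcell import bot
import cv2,json
o=bot.get_obs(); print({k:o[k] for k in('time','ee_pos','tcp_rot','wrist_force','opening')})
for n in('top','side'):
    p=bot.camera(n); cv2.imwrite(f'pics/{n}0.png',p['color'][:,:,::-1])
    print(n,p['fx'],p['fy'],p['cx'],p['cy'],p['R'],p['t'])
    for l in('dock','stop','tub_center','small_tub_center'):
        print(l,[(r['rect'],round(r['confidence'],2)) for r in bot.look_for(p,l)])
E
```

```text
pics
{'time': 0.0, 'ee_pos': array([ 0.14017092, -0.53162278,  0.24957366]), 'tcp_rot': array([-1.79922336e+02,  3.87449020e-04,  1.47709176e+01]), 'wrist_force': array([0.17122814, 0.91475346, 0.13814949]), 'opening': 0.08528816118269912}
top 374.49091207228895 374.49091207228895 249.05018769182757 190.86441041129245 [[ 0.02114329 -0.99929441 -0.0310426 ]
 [-0.99894999 -0.01985339 -0.04128876]
 [ 0.04064333  0.03188299 -0.99866491]] [0.01646614 0.50537384 0.79673324]
dock [([131.4, 94.2, 225.4, 130.5], 0.55)]
stop [([133.0, 151.1, 34.7, 42.0], 0.82)]
tub_center [([376.1, 211.8, 39.6, 35.4], 0.95), ([295.1, 245.5, 46.0, 43.6], 0.82), ([228.6, 124.5, 45.5, 46.3], 0.69)]
small_tub_center [([324.4, 111.5, 29.8, 25.7], 0.95)]
side 359.6746898036566 359.6746898036566 250.5471495241448 193.00087431246587 [[ 0.77024683 -0.63774236  0.00212128]
 [-0.46989107 -0.5697635  -0.6742195 ]
 [ 0.43118696  0.51831867 -0.73852797]] [-0.38991487  0.27407945  0.60075602]
dock [([168.3, 131.8, 197.7, 128.5], 0.9)]
stop [([187.0, 128.1, 31.3, 30.6], 0.87)]
tub_center [([255.6, 162.7, 32.8, 37.4], 0.65), ([299.0, 297.2, 37.0, 50.1], 0.65), ([201.9, 260.6, 53.8, 51.1], 0.6)]
small_tub_center [([330.8, 199.6, 30.7, 32.2], 0.87), ([167.7, 129.6, 198.6, 131.8], 0.19)]
```

View pics/top0.png

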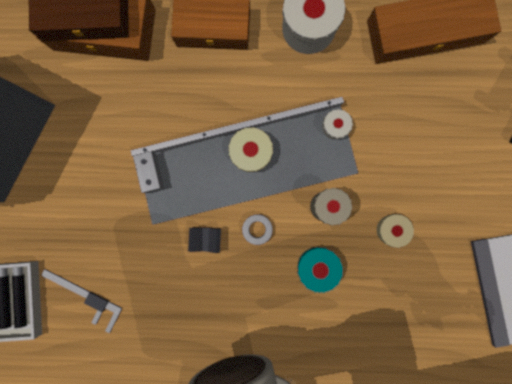

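View pics/side0.png

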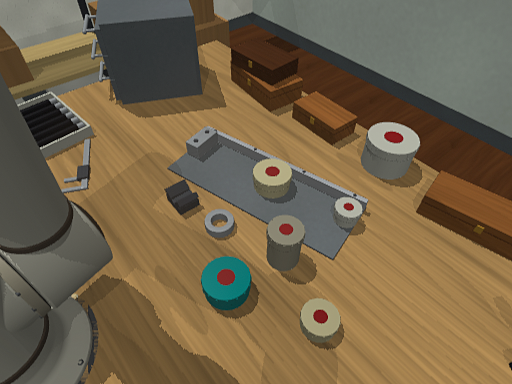

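Candidates in the top view are the cream tub on the plate (251,149), the turquoise tub (320,270), the small cream tub (397,231) and the grey tall tub (333,206). The cream one on the plate fits: it isn't turquoise, it's the larger cream one, and it stands near the middle of the fence. The stop is at the left (+y) end (150,171).

```bash
cat > h.py <<'E'
import numpy as np
def ray(p,u,v,z):
    d=np.array([(u-p['cx'])/p['fx'],(v-p['cy'])/p['fy'],1.]); R=np.array(p['R']);t=np.array(p['t'])
    c=-R.T@t; w=R.T@d; return c+w*(z-c[2])/w[2]
def proj(p,X):
    c=np.array(X)@np.array(p['R']).T+np.array(p['t']); return np.stack([p['fx']*c[...,0]/c[...,2]+p['cx'],p['fy']*c[...,1]/c[...,2]+p['cy']],-1)
E
python3 - <<'E'
from workcell import bot
import cv2,pickle
for n in('top','side'):
    p=bot.camera(n); pickle.dump(p,open(n+'.pkl','wb'))
    c=p['color'][:,:,::-1]
    x,y,w,h,s=(120,90,250,140,3.2) if n=='top' else (160,115,220,150,3.5)
    cv2.imwrite(f'pics/{n}1.png',cv2.resize(c[y:y+h,x:x+w],None,fx=s,fy=s,interpolation=cv2.INTER_CUBIC))
E
```

```text
(no output)
```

View pics/top1.png

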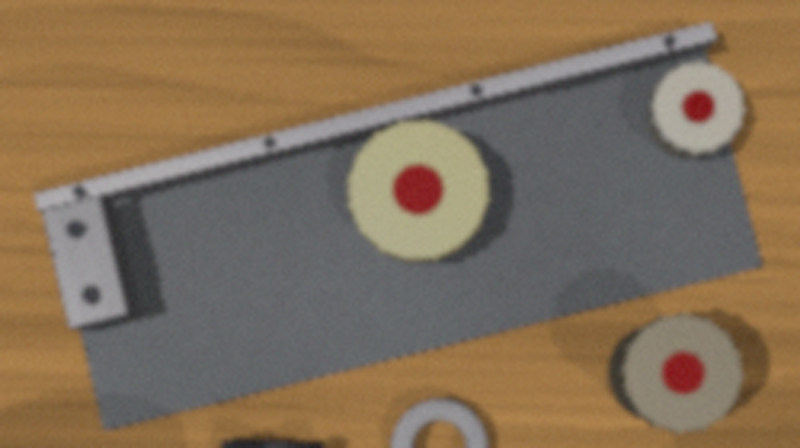

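View pics/side1.png

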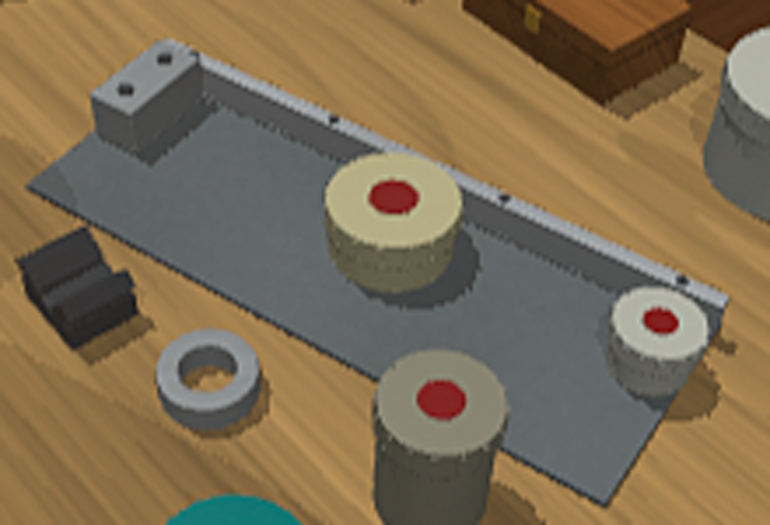

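```bash
cat > fit.py <<'E'
import pickle,numpy as np
from h import *
from scipy.optimize import least_squares
T=pickle.load(open('top.pkl','rb'));S=pickle.load(open('side.pkl','rb'))
ct=lambda x,y:((x+.5)/3.2-.5+120,(y+.5)/3.2-.5+90)
cs=lambda x,y:((x+.5)/3.5-.5+160,(y+.5)/3.5-.5+115)
obs=[(T,ct(105,428),(-85,230,6)),(T,ct(762,266),(-85,-230,6)),(T,ct(35,193),(78,230,36)),(T,ct(712,23),(78,-230,36)),(T,ct(717,42),(66,-230,36)),(T,ct(40,210),(66,230,36)),
(S,cs(27,187),(-85,230,6)),(S,cs(604,505),(-85,-230,6)),(S,cs(723,305),(66,-230,36))]
def W(q,L):
    a=q[2];L=np.array(L)/1e3;return np.array([q[0]+L[0]*np.cos(a)-L[1]*np.sin(a),q[1]+L[0]*np.sin(a)+L[1]*np.cos(a),L[2]])
f=lambda q:np.concatenate([proj(p,W(q,L))-u for p,u,L in obs])
r=least_squares(f,[.5,0,.2],loss='soft_l1');q=r.x
print('dock',q,np.degrees(q[2])); print(f(q).reshape(-1,2).round(1))
def D(X): 
    a=q[2];d=X[:2]-q[:2];return np.array([d[0]*np.cos(a)+d[1]*np.sin(a),-d[0]*np.sin(a)+d[1]*np.cos(a)])*1e3
for n,z,t,s in(('tub',.052,(418,189),(394,197)),('small',.046,(698,106),(660,321))):
    a=ray(T,*ct(*t),z);b=ray(S,*cs(*s),z);print(n,a,b,D(a),D(b))
for c in((127,314),(103,197),(70,327)):
    a=ray(T,*ct(*c),.046);print('stop',a,D(a))
for z,g in ((0.07,(333,206)),):print('grey tall',ray(T,*g,z))
E
python3 fit.py
```

```text
dock [0.57027709 0.03625163 0.26234896] 15.031488176672758
[[-0.2  0.7]
 [ 0.7  0.4]
 [ 0.1 -0.2]
 [ 0.4 -0.2]
 [ 0.3 -0.7]
 [-0.1 -0. ]
 [-0.6 -1.3]
 [ 0.1 -0.9]
 [-0.3  0.4]]
tub [0.5899622  0.02481337 0.052     ] [0.5895113  0.02253535 0.052     ] [ 16.0450447  -16.15221884] [ 15.01876584 -18.23534896]
small [ 0.64760518 -0.15434034  0.046     ] [ 0.64627123 -0.15620564  0.046     ] [  25.25219394 -204.12559771] [  23.48012059 -205.58112076]
stop [0.5061978  0.21228733 0.046     ] [-16.2318887 186.6313172]
stop [0.58227727 0.2304455  0.046     ] [ 61.95372505 184.43697248]
stop [0.49700868 0.24936309 0.046     ] [-15.49099043 224.82167068]
grey tall [ 0.47582804 -0.14199994  0.07      ]
```

```bash
cat > plan.py <<'E'
import numpy as np,sys
from workcell import bot
from scipy.spatial.transform import Rotation as R
# dock frame
q=np.array([.57028,.03625]);A=np.radians(15.03)
def w2d(p): d=np.array(p[:2])-q; return np.array([d[0]*np.cos(A)+d[1]*np.sin(A),-d[0]*np.sin(A)+d[1]*np.cos(A)])*1e3
def d2w(x,y): return q+np.array([x*np.cos(A)-y*np.sin(A),x*np.sin(A)+y*np.cos(A)])/1e3
def rows(x,y,z,yaw,n,turn):
    o=bot.get_obs();p=np.array(o['ee_pos']);y0=o['tcp_rot'][2]
    d=(np.array([*d2w(x,y),z])-p)*1e3/n
    for i in range(n):
        a=np.radians(y0+np.degrees(turn)*i)
        print(i,np.round([d[0]*np.cos(a)+d[1]*np.sin(a),d[0]*np.sin(a)-d[1]*np.cos(a),-d[2]],0),-turn)
E
python3 -c "
from plan import *
print(d2w(18,-108)); rows(18,-108,.25,105,20,np.radians(90.2/20))"
```

```text
[ 0.6156713  -0.06338749]
0 [ 29. -17.   0.] -0.07871434926494426
1 [ 30. -14.   0.] -0.07871434926494426
2 [ 31. -12.   0.] -0.07871434926494426
3 [32. -9.  0.] -0.07871434926494426
4 [33. -7.  0.] -0.07871434926494426
5 [33. -4.  0.] -0.07871434926494426
6 [33. -2.  0.] -0.07871434926494426
7 [33.  1.  0.] -0.07871434926494426
8 [33.  4.  0.] -0.07871434926494426
9 [33.  6.  0.] -0.07871434926494426
10 [32.  9.  0.] -0.07871434926494426
11 [31. 11.  0.] -0.07871434926494426
12 [30. 14.  0.] -0.07871434926494426
13 [29. 16.  0.] -0.07871434926494426
14 [28. 18.  0.] -0.07871434926494426
15 [26. 20.  0.] -0.07871434926494426
16 [25. 22.  0.] -0.07871434926494426
17 [23. 24.  0.] -0.07871434926494426
18 [21. 26.  0.] -0.07871434926494426
19 [19. 28.  0.] -0.07871434926494426
```

Request:
{"op": "servo_tool", "data": {
  "motion": [
    [[29, -17, 0, 0, 0, -0.0787], [30, -14, 0, 0, 0, -0.0787], [31, -12, 0, 0, 0, -0.0787], [32, -9, 0, 0, 0, -0.0787], [33, -7, 0, 0, 0, -0.0787]]
  ],
  "gripper": 40
}}

```text
time: 1.1
ee_pos: [0.2597, -0.4136, 0.2504]
tcp_rot: [180.0, 0.0, 37.5]
wrist_force: [0.7, -0.2, 0.5]
opening: 0.0399
```

Request:
{"op": "servo_tool", "data": {
  "motion": [
    [[33, -4, 0, 0, 0, -0.0787], [33, -2, 0, 0, 0, -0.0787], [33, 1, 0, 0, 0, -0.0787], [33, 4, 0, 0, 0, -0.0787], [33, 6, 0, 0, 0, -0.0787]]
  ]
}}

```text
time: 1.6
ee_pos: [0.3781, -0.2968, 0.2504]
tcp_rot: [180.0, 0.0, 60.0]
wrist_force: [0.1, 0.1, 0.3]
opening: 0.0399
```

Request:
{"op": "servo_tool", "data": {
  "motion": [
    [[32, 9, 0, 0, 0, -0.0787], [31, 11, 0, 0, 0, -0.0787], [30, 14, 0, 0, 0, -0.0787], [29, 16, 0, 0, 0, -0.0787], [28, 18, 0, 0, 0, -0.0787]]
  ]
}}

```text
time: 2.1
ee_pos: [0.4962, -0.1806, 0.2504]
tcp_rot: [180.0, 0.0, 82.6]
wrist_force: [0.2, -0.6, -0.7]
opening: 0.0403
```

Request:
{"op": "servo_tool", "data": {
  "motion": [
    [[26, 20, 0, 0, 0, -0.0787], [25, 22, 0, 0, 0, -0.0787], [23, 24, 0, 0, 0, -0.0787], [21, 26, 0, 0, 0, -0.0787], [19, 28, 0, 0, 0, -0.0787]]
  ]
}}

```text
time: 2.6
ee_pos: [0.614, -0.0628, 0.2503]
tcp_rot: [180.0, 0.0, 105.1]
wrist_force: [0.1, -1.2, 0.4]
opening: 0.0402
```

Request:
{"op": "servo_tool", "data": {
  "motion": [
    [[0, 0, 0, 0, 0, 0], [0, 0, 0, 0, 0, 0]]
  ]
}}

```text
time: 2.8
ee_pos: [0.6133, -0.0634, 0.2497]
tcp_rot: [-179.9, -0.0, 105.0]
wrist_force: [0.1, 0.0, 0.6]
opening: 0.0401
```

```bash
python3 - <<'E'
from plan import *
from h import proj,ray
import cv2
o=bot.get_obs();print(o['time'],o['ee_pos'],o['tcp_rot'],w2d(o['ee_pos']),o['opening'],o['wrist_force'])
p=bot.camera('wrist');cv2.imwrite('pics/wr1.png',p['color'][:,:,::-1])
def P(x,y,z):return proj(p,np.array([*d2w(x,y),z])).round(0)
print('tub lid pred',P(15.5,-17,.052),'small',P(24.5,-205,.046),'stop corner',P(-16,185,.046))
for l in('tub_center','small_tub_center'):print(l,[(r['rect'],round(r['confidence'],2)) for r in bot.look_for(p,l)])
E
```

```text
2.8 [ 0.61328333 -0.06342421  0.24974914] [-1.79941482e+02 -1.09587718e-02  1.04988255e+02] [  15.68420065 -107.4162014 ] 0.04006569105113039 [0.13090353 0.02744391 0.57770564]
tub lid pred [253.  67.] small [261. 254.] stop corner [ 211. -214.]
tub_center [([0.0, 104.8, 44.3, 85.5], 0.81), ([17.5, 260.0, 72.4, 59.7], 0.74), ([200.4, 8.9, 100.7, 109.4], 0.65)]
small_tub_center [([235.1, 216.3, 54.7, 62.0], 0.79)]
```

View pics/wr1.png

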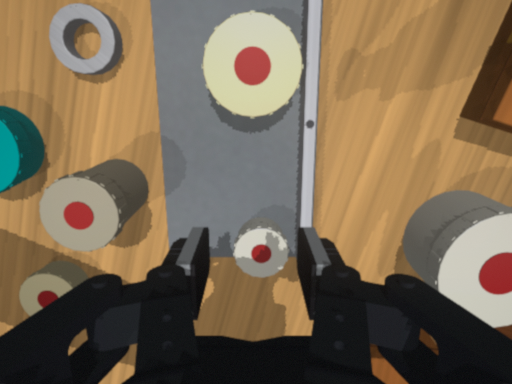

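The wrist view shows the tub's red disc at (253,67) and the small tub at (262,253), both where I predicted. Next I descend between them.

Request:
{"op": "servo_tool", "data": {
  "motion": [
    [[0, 2, 45, 0, 0, 0], [0, 0, 45, 0, 0, 0], [0, 0, 45, 0, 0, 0], [0, 0, 40, 0, 0, 0], [0, 0, 20, 0, 0, 0]]
  ]
}}

```text
time: 3.45
ee_pos: [0.6127, -0.0642, 0.0517]
tcp_rot: [-179.8, -0.1, 104.9]
wrist_force: [-0.0, 0.1, -0.7]
opening: 0.0398
```

Request:
{"op": "servo_tool", "data": {
  "motion": [
    [[0, 0, 15, 0, 0, 0], [0, 0, 5, 0, 0, 0], [0, 0, 0, 0, 0, 0]]
  ]
}}

```text
time: 3.75
ee_pos: [0.6151, -0.0638, 0.0357]
tcp_rot: [180.0, 0.0, 104.9]
wrist_force: [-0.1, -0.4, -0.1]
opening: 0.0399
```

```bash
python3 - <<'E'
from plan import *
import cv2
o=bot.get_obs();print(o['time'],o['ee_pos'],w2d(o['ee_pos']),o['wrist_force'])
p=bot.camera('side');cv2.imwrite('pics/s2.png',cv2.resize(p['color'][90:290,140:400,::-1],None,fx=3,fy=3))
E
```

```text
3.75 [ 0.61510479 -0.06381331  0.03573178] [  17.34245127 -108.26433712] [-0.14246934 -0.35422641 -0.11008272]
```

View pics/s2.png

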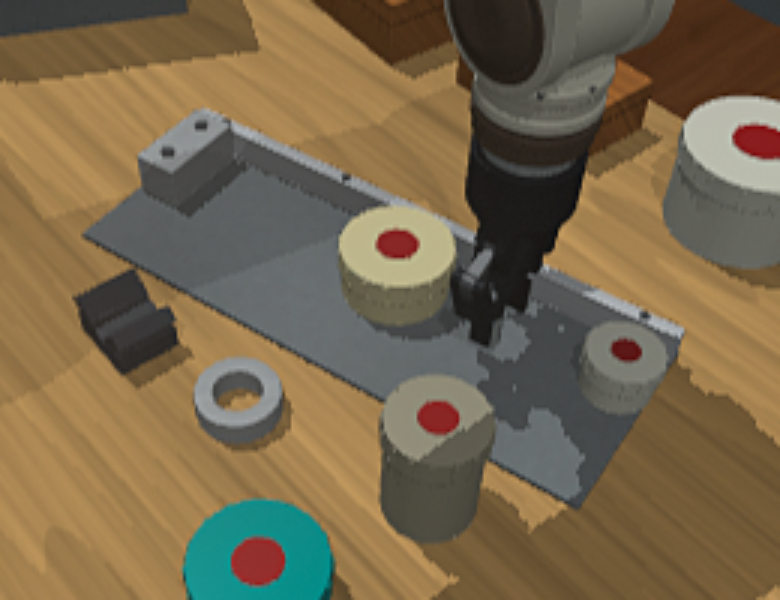

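Gap between the finger tips and the plate is fine, both tubs are untouched. I start pushing along +y.

Request:
{"op": "servo_tool", "data": {
  "motion": [
    [[8, 0, 2, 0, 0, 0], [8, 0, 1, 0, 0, 0], [8, 0, 0, 0, 0, 0], [6, 0, 0, 0, 0, 0], [6, 0, 0, 0, 0, 0]]
  ]
}}

```text
time: 4.3
ee_pos: [0.6057, -0.0278, 0.0325]
tcp_rot: [180.0, 0.0, 105.0]
wrist_force: [-0.3, 0.2, -0.2]
opening: 0.0399
```

Request:
{"op": "servo_tool", "data": {
  "motion": [
    [[6, 0, 0, 0, 0, 0], [6, 0, 0, 0, 0, 0], [6, 0, 0, 0, 0, 0], [6, 0, 0, 0, 0, 0], [6, 0, 0, 0, 0, 0]]
  ]
}}

```text
time: 4.8
ee_pos: [0.598, 0.0007, 0.0324]
tcp_rot: [180.0, 0.0, 104.9]
wrist_force: [1.3, -3.3, 1.2]
opening: 0.04
```

```bash
cat > look.py <<'E'
from plan import *
from h import *
import cv2,sys
o=bot.get_obs();print(o['time'],o['ee_pos'],w2d(o['ee_pos']),o['wrist_force'],o['tcp_rot'])
n=sys.argv[1]
p=bot.camera('side');c=p['color'];cv2.imwrite(f'pics/{n}.png',cv2.resize(c[90:290,140:400,::-1],None,fx=3,fy=3))
for l in('tub_center','small_tub_center'):print([r['rect'] for r in bot.look_for(p,l)])
h=cv2.cvtColor(c,cv2.COLOR_RGB2HSV)
m=(((h[...,0]<8)|(h[...,0]>172))&(h[...,1]>150)&(h[...,2]>60)).astype('uint8')
k,_,st,ce=cv2.connectedComponentsWithStats(m)
for i in range(1,k):
    if st[i,4]>12:
        for z in(.052,.046): print(z,ce[i].round(1),st[i,4],w2d(ray(p,*ce[i],z)).round(1))
E
python3 look.py s3
```

```text
4.8 [0.59804869 0.00068055 0.03241446] [ 17.59468758 -41.55373828] [ 1.29175874 -3.30725413  1.18156677] [1.79984133e+02 1.42751481e-02 1.04941017e+02]
[[246.0, 153.6, 22.1, 38.0], [200.9, 258.1, 55.1, 51.4], [300.6, 298.5, 37.5, 47.7]]
[[331.0, 196.2, 30.6, 35.4]]
0.052 [393.3 136.8] 150 [ 297.8 -200.8]
0.046 [393.3 136.8] 150 [ 306.1 -199.5]
0.052 [262.3 165.1] 74 [17.9 11.3]
0.046 [262.3 165.1] 74 [23.3 14.7]
0.052 [348.3 206.3] 49 [  18.3 -206.8]
0.046 [348.3 206.3] 49 [  23.7 -205.6]
0.052 [285.8 228.7] 116 [-107.9 -130.4]
0.046 [285.8 228.7] 116 [-103.9 -128.4]
0.052 [225.6 276.7] 213 [-261.7  -98.5]
0.046 [225.6 276.7] 213 [-259.3  -96.2]
0.052 [320.4 316.1] 145 [-228.1 -271.3]
0.046 [320.4 316.1] 145 [-225.3 -270.8]
```

View pics/s3.png

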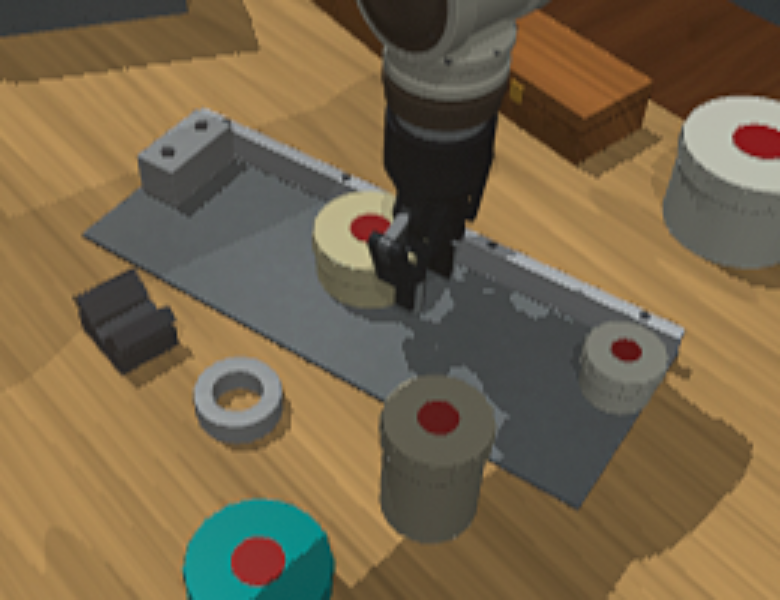

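Tub is cradled between the fingers and sliding with about 3.5 N; the small tub hasn't moved.

Request:
{"op": "servo_tool", "data": {
  "motion": [
    [[8, 0, 0, 0, 0, 0], [8, 0, 0, 0, 0, 0], [8, 0, 0, 0, 0, 0], [8, 0, 0, 0, 0, 0], [8, 0, 0, 0, 0, 0]]
  ]
}}

```text
time: 5.45
ee_pos: [0.5874, 0.0398, 0.0322]
tcp_rot: [-180.0, -0.0, 105.0]
wrist_force: [0.7, -2.0, -1.4]
opening: 0.0397
```

Request:
{"op": "servo_tool", "data": {
  "motion": [
    [[8, 0, 0, 0, 0, 0], [8, 0, 0, 0, 0, 0], [8, 0, 0, 0, 0, 0], [8, 0, 0, 0, 0, 0], [8, 0, 0, 0, 0, 0]]
  ]
}}

```text
time: 5.95
ee_pos: [0.5771, 0.0783, 0.0322]
tcp_rot: [-180.0, -0.0, 105.0]
wrist_force: [0.9, -1.5, -1.3]
opening: 0.0399
```

```bash
python3 look.py s4 | head -7
```

```text
5.95 [0.57713849 0.07832038 0.03219586] [17.53375507 38.85257919] [ 0.87758462 -1.54247053 -1.26235675] [-1.79989858e+02 -3.26076438e-03  1.04957057e+02]
[[300.2, 297.8, 35.5, 46.8], [218.1, 145.2, 24.0, 33.2], [201.9, 258.4, 51.5, 54.7]]
[[332.3, 195.4, 28.8, 37.7]]
0.052 [393.3 136.8] 150 [ 297.8 -200.8]
0.046 [393.3 136.8] 150 [ 306.1 -199.5]
0.052 [233.6 151. ] 32 [18.9 96.3]
0.046 [233.6 151. ] 32 [ 24.3 100.7]
```

View pics/s4.png

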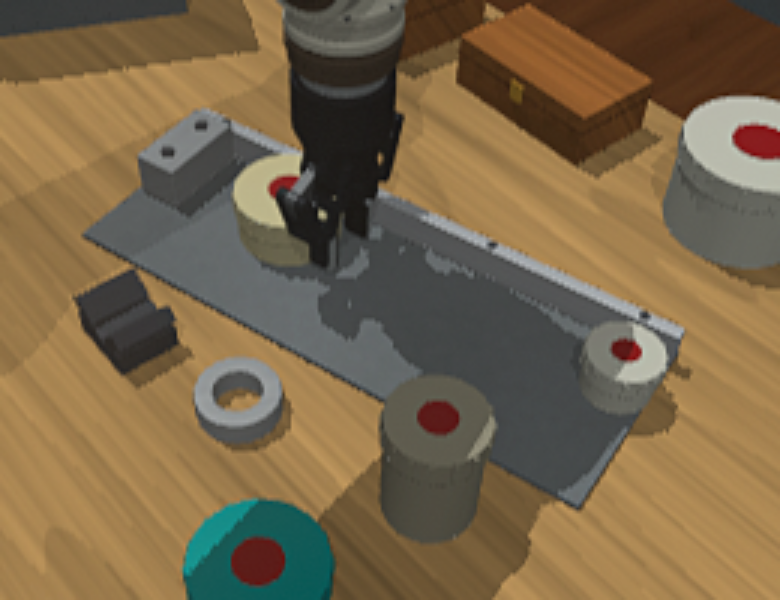

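Request:
{"op": "servo_tool", "data": {
  "motion": [
    [[8, 0, 0, 0, 0, 0], [8, 0, 0, 0, 0, 0], [8, 0, 0, 0, 0, 0], [6, 0, 0, 0, 0, 0], [4, 0, 0, 0, 0, 0]]
  ]
}}

```text
time: 6.6
ee_pos: [0.5685, 0.1111, 0.0324]
tcp_rot: [180.0, 0.0, 105.0]
wrist_force: [0.8, -3.0, 1.5]
opening: 0.0397
```

Request:
{"op": "servo_tool", "data": {
  "motion": [
    [[2, 0, 0, 0, 0, 0], [2, 0, 0, 0, 0, 0], [2, 0, 0, 0, 0, 0]]
  ]
}}

```text
time: 6.9
ee_pos: [0.5671, 0.1163, 0.0324]
tcp_rot: [180.0, 0.0, 104.9]
wrist_force: [0.6, -3.2, 2.0]
opening: 0.04
```

Request:
{"op": "servo_tool", "data": {
  "motion": [
    [[1, 0, 0, 0, 0, 0], [1, 0, 0, 0, 0, 0]]
  ]
}}

```text
time: 7.1
ee_pos: [0.5666, 0.1182, 0.0324]
tcp_rot: [180.0, 0.0, 104.9]
wrist_force: [1.3, -3.1, 2.1]
opening: 0.0401
```

Request:
{"op": "servo_tool", "data": {
  "motion": [
    [[1, 0, 0, 0, 0, 0], [1, 0, 0, 0, 0, 0]]
  ]
}}

```text
time: 7.3
ee_pos: [0.5661, 0.1201, 0.0324]
tcp_rot: [180.0, 0.0, 104.9]
wrist_force: [1.1, -3.7, 2.3]
opening: 0.0396
```

Request:
{"op": "servo_tool", "data": {
  "motion": [
    [[1, 0, 0, 0, 0, 0], [1, 0, 0, 0, 0, 0]]
  ]
}}

```text
time: 7.5
ee_pos: [0.5656, 0.1221, 0.0323]
tcp_rot: [180.0, 0.0, 105.0]
wrist_force: [1.3, -4.1, 3.0]
opening: 0.0397
```

Request:
{"op": "servo_tool", "data": {
  "motion": [
    [[1, 0, 0, 0, 0, 0], [0, 0, 0, 0, 0, 0]]
  ]
}}

```text
time: 7.7
ee_pos: [0.5652, 0.1233, 0.0323]
tcp_rot: [180.0, -0.0, 105.0]
wrist_force: [0.8, -3.0, 1.2]
opening: 0.0403
```

```bash
python3 look.py s5 | head -9
```

```text
7.7 [0.56524021 0.12326234 0.03230732] [17.69707228 85.34260659] [ 0.77721458 -3.04427664  1.1623146 ] [ 1.79995300e+02 -1.21140742e-02  1.04963876e+02]
[[298.4, 300.2, 38.2, 45.1], [200.7, 258.2, 55.1, 54.5], [203.9, 139.0, 24.4, 32.3]]
[[332.0, 196.6, 30.5, 32.2]]
0.052 [393.3 136.8] 150 [ 297.8 -200.8]
0.046 [393.3 136.8] 150 [ 306.1 -199.5]
0.052 [218.2 142.7] 14 [ 21.5 146.3]
0.046 [218.2 142.7] 14 [ 27.  151.2]
0.052 [348.3 206.3] 49 [  18.3 -206.8]
0.046 [348.3 206.3] 49 [  23.7 -205.6]
```

View pics/s5.png

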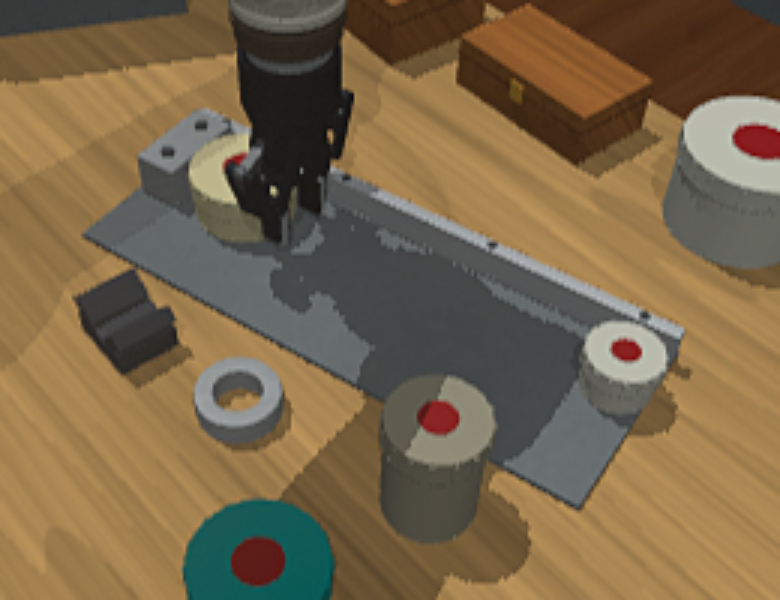

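Request:
{"op": "servo_tool", "data": {
  "motion": [
    [[1, 0, 0, 0, 0, 0], [1, 0, 0, 0, 0, 0]]
  ]
}}

```text
time: 8.05
ee_pos: [0.5647, 0.125, 0.0323]
tcp_rot: [-180.0, 0.0, 104.9]
wrist_force: [0.7, -3.1, 2.0]
opening: 0.0402
```

Request:
{"op": "servo_tool", "data": {
  "motion": [
    [[1, 0, 0, 0, 0, 0], [0, 0, 0, 0, 0, 0]]
  ]
}}

```text
time: 8.25
ee_pos: [0.5646, 0.1255, 0.0323]
tcp_rot: [-180.0, 0.1, 104.9]
wrist_force: [2.1, -6.9, 1.6]
opening: 0.0401
```

The force has risen to 7 N, so the tub has reached the block. Now a small nudge towards the fence.

Request:
{"op": "servo_tool", "data": {
  "motion": [
    [[0, 1, 0, 0, 0, 0], [0, 1, 0, 0, 0, 0]]
  ]
}}

```text
time: 8.45
ee_pos: [0.5655, 0.1256, 0.0321]
tcp_rot: [-179.9, 0.1, 104.9]
wrist_force: [-4.1, -8.4, 6.0]
opening: 0.0402
```

Request:
{"op": "servo_tool", "data": {
  "motion": [
    [[0, 1, 0, 0, 0, 0], [0, 0, 0, 0, 0, 0]]
  ]
}}

```text
time: 8.65
ee_pos: [0.5665, 0.1257, 0.0321]
tcp_rot: [-179.9, 0.1, 104.9]
wrist_force: [-3.6, -9.6, 4.5]
opening: 0.04
```

Request:
{"op": "servo_tool", "data": {
  "motion": [
    [[-3, -1, 0, 0, 0, 0], [-8, 0, 0, 0, 0, 0], [-15, 0, 0, 0, 0, 0], [-15, 0, 0, 0, 0, 0], [-15, 0, 0, 0, 0, 0]]
  ]
}}

```text
time: 9.15
ee_pos: [0.5812, 0.0709, 0.0322]
tcp_rot: [180.0, -0.0, 104.9]
wrist_force: [-1.0, -0.4, 0.2]
opening: 0.04
```

Request:
{"op": "servo_tool", "data": {
  "motion": [
    [[0, 0, -30, 0, 0, 0], [0, 0, -40, 0, 0, 0], [0, 0, -45, 0, 0, 0], [-45, 0, -45, 0, 0, 0], [-45, 0, -45, 0, 0, 0]]
  ]
}}

```text
time: 9.65
ee_pos: [0.5993, 0.0027, 0.22]
tcp_rot: [179.9, 0.0, 105.0]
wrist_force: [1.8, -0.2, -1.3]
opening: 0.04
```

Request:
{"op": "servo_tool", "data": {
  "motion": [
    [[-45, 0, 0, 0, 0, 0], [-45, 0, 0, 0, 0, 0], [0, 0, 0, 0, 0, 0], [0, 0, 0, 0, 0, 0]]
  ]
}}

```text
time: 10.05
ee_pos: [0.6223, -0.0848, 0.2175]
tcp_rot: [-180.0, -0.0, 104.8]
wrist_force: [-0.1, 0.2, 0.6]
opening: 0.0402
```

```bash
python3 look.py s6 | head -11; python3 - <<'E'
from plan import *
from h import *
import cv2
p=bot.camera('top');c=p['color'];cv2.imwrite('pics/t6.png',cv2.resize(c[90:230,120:370,::-1],None,fx=3.2,fy=3.2,interpolation=cv2.INTER_CUBIC))
h=cv2.cvtColor(c,cv2.COLOR_RGB2HSV)
m=(((h[...,0]<8)|(h[...,0]>172))&(h[...,1]>150)&(h[...,2]>60)).astype('uint8')
k,_,st,ce=cv2.connectedComponentsWithStats(m)
for i in range(1,k):
    if st[i,4]>12: print(ce[i].round(1),w2d(ray(p,*ce[i],.052)).round(1),w2d(ray(p,*ce[i],.046)).round(1))
E
```

```text
10.05 [ 0.62228079 -0.08480082  0.21749499] [  18.83037981 -130.39478292] [-0.06463669  0.21262734  0.60102234] [-1.79963603e+02 -3.29825257e-02  1.04794973e+02]
[[203.7, 136.1, 34.2, 36.4], [299.6, 298.5, 39.8, 45.9], [203.2, 256.5, 54.4, 57.9]]
[[332.0, 197.6, 29.6, 35.5]]
0.052 [393.3 136.8] 150 [ 297.8 -200.8]
0.046 [393.3 136.8] 150 [ 306.1 -199.5]
0.052 [220.2 144.5] 78 [ 19.  138.1]
0.046 [220.2 144.5] 78 [ 24.4 142.8]
0.052 [348.3 206.3] 49 [  18.3 -206.8]
0.046 [348.3 206.3] 49 [  23.7 -205.6]
0.052 [285.8 228.7] 115 [-107.8 -130.4]
0.046 [285.8 228.7] 115 [-103.8 -128.4]
[306.4   7.4] [ 274.3 -199.8] [ 277.2 -201.3]
[176.1 165.3] [ 19.9 140.5] [ 20.9 141.7]
```

View pics/s6.png

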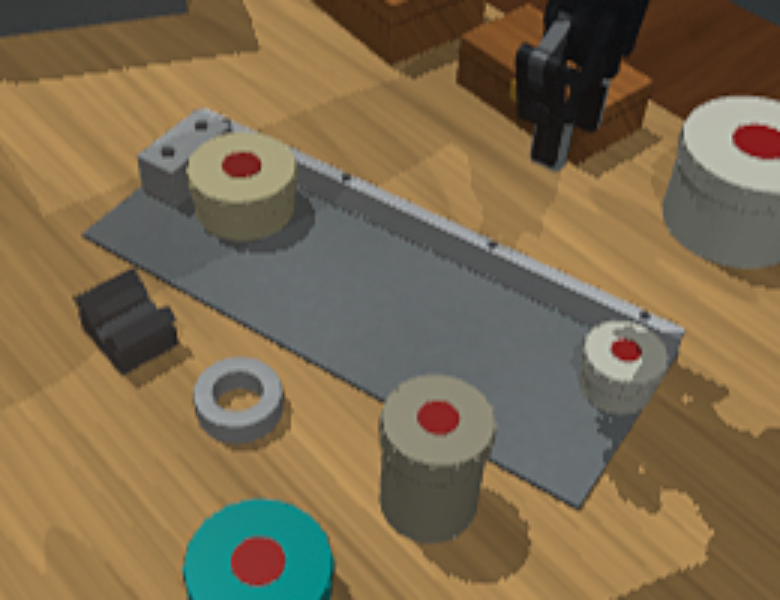

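View pics/t6.png

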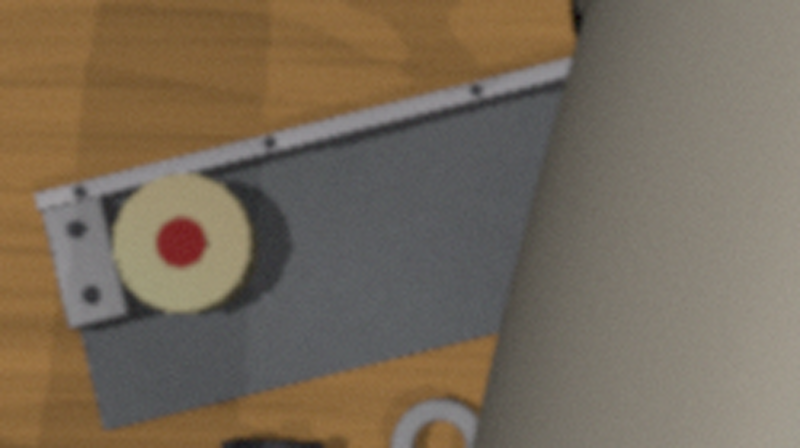

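The tub is upright against the block and the fence, at about (19–20, 138–140) mm in the dock frame. The small tub is at its starting spot and the arm touches nothing.

```bash
python3 -c "
from workcell import bot
print(bot.job_done())"
```

```text
the job is handed in; nothing more can be done
None
```

The cream tub now stands up against both the stop block and the fence, and I handed the job in at about 10 s of the 35 s allowed. I pushed it along the fence with both fingers 40 mm apart until the force rose from about 3–4 N to 7 N at the block. Then I nudged it about 3 mm towards the fence and drew the arm back clear.

**Last checks:**
- **Wide tub:** it is upright in both views. Its lid centre is at dock (19.0, 138.1) mm from the side camera and (19.9, 140.5) mm from the top camera. Full contact with both would be about (20, 139) mm, and the 2 mm difference between the cameras is about their calibration error.
- **Small tub:** its mark in the side view is still at pixel (348.3, 206.3), unchanged through the push. The arm hid it from the top camera at the end, so only the side view confirms this.
- **Robot:** it hung free above the plate (TCP about 0.22 m up), with the wrist force under 1 N.

No check failed.

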